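# Zero the gauge and hold the core-clamp tensioner past its click

## Robot

A 6-joint arm with a two-finger parallel gripper is mounted at the origin on the work surface. World frame = base frame: x ahead of the robot, y to its left, z up, the work surface at z = 0. Lengths are in m, angles in rad, forces in N, time in s.
With the tool pointing down it reaches from about 0.3 to 0.775 m from the base axis. Payload 14.6 kg.
Tool frame: the origin (TCP) lies at the very end of the fingers, on their centre line; the grasp point (between the pads) lies 19 mm behind it; z points along the fingers, y is the line along which they close (so a half turn about z gives the same grasp; the last joint's range is limited). The gripper opens to 94 mm and grips with 3 to 60 N. Pads are 16 mm wide; open, the fingers measure 119 mm over their backs; the gripper's body (75 mm by 177 mm) begins 78 mm behind the grasp point.
Start: joints at [-0.067, 0.3, 1.521, -0, 1.321, -0.067], TCP at [0.55, -0, 0.205] pointing down, gripper open.
Joint ranges: [-3.03, 3.03], [-0.79, 2.21], [0.23, 2.52], [-1.04, 4.18], [0, 3.07], [-2.55, 2.55]. Speed limits (rad/s): [2.22, 2.22, 2.57, 3.14, 3.14, 3.14].

## Interface

Orientations are given as [roll, pitch, yaw] about the fixed x, y, z axes, in that order (R = Rz(yaw) Ry(pitch) Rx(roll)).
In Python, from station import ctrl, cams gives the robot as it stands. The module is installed in compiled form; this text tells all that it offers.
- The arm moves only by the tool arm_command, never from a script. Its argument "plan" is a list that holds one entry, the list of rows, each a list of 7 numbers: the shift along the tool's x, y, z in fractions of the full range, 1 being 400 mm, then the turn, a rotation vector about the tool's x, y, z in shares of 2 pi rad (1.0 is 2 pi rad), then the closure, from -1 (fully open) to 1 (shut). A call has 1 to 12 rows; each row is the pose to reach, as a shift and turn from the pose commanded when the call began, along the tool's axes at that moment; what a row does not reach only later rows make up. A row lasts 1/10 s, in which the tool goes at most 50 mm and 8.59 degrees, less where a joint would pass 70% of its speed; a pose out of reach is approached as far as the arm can. A call with a gripper value outside its range is refused whole. The fingers move at their own pace and stop on an object; "squeeze" is the grip in N (left out, the last holds). Time passes only in rows, so rows that repeat a pose let the fingers close. It gives the time, the measured TCP pose, the force, the opening and the grip force at its end, in the units of the state.
- ctrl.get_obs(): the state, without advancing time (a new reading comes with each control period).
- cams.camera(name): name is "scene" or "side" or "wrist"; returns (picture, depth): 384x512x3 uint8, blue, green, red; 384x512 float32, m along the optical axis (not along the pixel's ray), 0 where there is no reading.
- cams.camera_info(name): a dict with "fx", "fy", "cx", "cy" (pixels), "world_to_cam" (4x4, takes a point from world to camera coordinates). Camera axes: x right, y down, z forward; pixel columns grow to the right and rows downward; lengths in m; the calibration is good to about 2 mm. A picture is of the moment at which its call begins: read the wrist's pose just before it. camera_info takes no time and is no camera call; for the wrist camera it gives the pose at the moment of the call.
- ctrl.hand_in(): hands the job in; it is judged then, once.
The state is a dict: "time_s": time; "qpos": joint angles; "joint_vel": joint speeds; "tau": joint torques, N m; "ee_pos": TCP position; "eef_rot": TCP orientation; "force": force on the tool from outside, world axes, zero at the start; "moment": the same for the moment, N m; "grip_width": finger opening in m; "grip_force": force on a finger pad.
Only numpy, scipy, OpenCV 4.12 (cv2) and the standard library are available. Lean on these libraries where they do the work, as an engineer would, in place of code of your own. Each camera call takes 0.05 s, during which the arm holds its last target. There are 200 camera calls.

## Task

Take the bronze lifting pin out of its block and, while the tensioner arm is still at rest, press the gauge's recessed zero button well down with the pin's tip. Then, with the same pin, push the sprung tensioner arm down past its ratchet click and finish while holding it there with the gripped pin: past the click but short of its end stop, fingers off the tensioner. Leave the brass rammer head and the cream core print where they stand.

Things in the scene. Friction and masses are not known exactly. Their poses are not given: they have to be found in the camera images.
- lifting_pin: Loose bronze pin (140 g), upright in the block's hole. Origin at the centre of its lower tip, z up the pin. Round shank 8 mm across, z 0 to 55 mm; round collar 22 mm across, 55 to 61; square grip 18 x 18 mm, 61 to 101 (faces along its x, y); small cap to 106. The collar rests on the block's top, the whole shank is in the hole: lift 60 mm or more to clear it.
- pin_block: Fixed steel block 70 x 70 mm, 62 mm high, with one vertical hole 11 mm across in the middle of its top. Origin at the centre of its underside. It and the gauge may change places.
- gauge: Fixed grey gauge box, 120 (x) x 80 (y) x 50 mm high, with a white round dial with a needle on its top. Origin at the centre of its underside. Near its -x end, 32 mm from the centre, is a square well 19 mm wide in the top face with the zero button in it.
- zero_button (a joint): Travel of the round black zero button in the well, in m: 0 up, 0.005 fully down (springs back). Starts to move at 2 N, fully down at 4.5 N. Zeroing takes 0.0035 or more for 0.1 s.
- button_top (a point): Centre of the button's top face (15 mm across); with the button up it lies 8 mm below the top of the gauge, 42 mm above the bench. It moves with the button.
- tensioner: Fixed tensioner: dark steel base plate 260 (x) x 100 (y) x 12 mm, origin near its centre at bench level. Two steel cheeks, 95 mm high, hold the pivot 80 mm to +x of the origin; the aluminium arm rises from there towards -x and ends in a flat paddle. A sprung pawl plunger sits behind the pivot (+x) in a guide 90 mm high.
- tensioner_arm (a joint): Angle of the arm, rad: 0 at rest (0.30 above level), grows as the paddle goes down, level at 0.30, hard stop at 0.55. The pawl rides up its tooth from about 0.06, clicks over at 0.22, counts as past at 0.36. The spring always pushes the arm back up, also past the click. Push at the paddle: about 6 N at the start, 8 N to ride over the tooth, 8 to 10 N past the click.
- paddle (a point): Centre of the top face of the paddle, a flat aluminium plate 48 mm along the arm, 40 mm wide and 8 mm thick, on the end of the arm 130 mm from the pivot. It moves with the arm: about 117 mm above the bench at rest, about 70 mm at 0.36 rad, about 47 mm at the hard stop.
- pivot (a point): Centre of the arm's hinge, 75 mm above the bench; the hinge axis is level, along the tensioner's y axis, and positive joint values lower the paddle.
- rammer: Loose brass rammer head (bystander): stepped round, 56 mm across at the foot, 62 mm high. Origin at the centre of its underside.
- core_print: Loose cream ceramic core print (bystander): tapered round, 60 mm across at the foot, 58 mm high. Origin at the centre of its underside.
Things that resemble listed ones, but are neither listed nor needed, are in the scene too. Leave any blue or green look-alike of the pin_block alone.

How it is judged:
By the outcome, as a careful person would: the job done as asked, in the order asked, and still so for the second after the job is handed in, while the arm keeps its last pose, push and grip.
It also fails if it takes over 48 s, if anything falls off the work surface, if the arm or the gripper's body presses on something with over 40 N, if the wrist force passes 120 N, or if a joint passes its speed limit or range.

## Working session

There is one attempt and no reset: what is moved stays moved. The work goes in short steps, Python scripts to look and compute and a tool call to move; the robot and the scene stay as the last step left them, time stands still between calls to the robot, and variables do not carry over. Pictures are saved under pics/ and viewed, at most 10 in all, crops included, and the job is handed in when it is done.

Besides the shell and the picture viewer there is one more tool, called in YAML: its name, and indented under it one key for each argument. arm_command: Moves the arm, as the interface text tells. Its arguments: {"type":"object","properties":{"plan":{"type":"array"},"squeeze":{"type":"number"}},"required":["plan"]}

```bash
mkdir -p pics; cat > h.py <<'E'
import numpy as np, cv2
from station import ctrl, cams
def cap(n):
    info=cams.camera_info(n); im,d=cams.camera(n)
    np.savez('pics/%s.npz'%n,im=im,d=d,T=info['world_to_cam'],k=[info[a] for a in('fx','fy','cx','cy')])
    return im,d,info
def cloud(d,info):
    v,u=np.indices(d.shape); 
    P=np.stack([(u-info['cx'])/info['fx']*d,(v-info['cy'])/info['fy']*d,d,np.ones_like(d)],-1)
    W=P@np.linalg.inv(info['world_to_cam']).T
    W=W[...,:3]; W[d<=0]=np.nan
    return W
E
python3 - <<'E'
from h import *
print(ctrl.get_obs())
ims=[]
for n in('scene','side','wrist'):
    im,d,i=cap(n); np.save('pics/W_%s.npy'%n,cloud(d,i)); 
    print(n,np.linalg.inv(i['world_to_cam']).round(3).tolist(),i['fx'])
    cv2.imwrite('pics/%s0.png'%n,cv2.resize(im,(800,600)))
E
```

```text
{'time_s': 0.0, 'qpos': array([-6.66155897e-02,  3.00478499e-01,  1.52159140e+00, -5.39811390e-05,
        1.32067742e+00, -6.66034664e-02]), 'joint_vel': array([-0.00048487, -0.0001969 , -0.00194583, -0.00089042,  0.001713  ,
       -0.00223092]), 'tau': array([-1.53750298e-03, -5.31805658e+01, -3.52735734e+01,  7.07558286e-02,
        2.43994006e-02, -4.79655944e-05]), 'ee_pos': array([ 5.49737522e-01, -8.18276816e-06,  2.04877901e-01]), 'eef_rot': array([-3.14043707e+00, -2.46779476e-05,  1.57079758e+00]), 'force': array([-0.1700809 ,  0.03146423, -0.38936713]), 'moment': array([-0.00495468,  0.0345249 , -0.00787966]), 'grip_force': 0.0, 'grip_width': 0.0939526514469654}
scene [[0.53, 0.645, -0.551, 1.168], [0.848, -0.391, 0.358, -0.35], [0.016, -0.657, -0.754, 0.861], [0.0, 0.0, 0.0, 1.0]] 431.58323915584054
side [[0.907, -0.204, 0.367, 0.239], [-0.42, -0.438, 0.795, -0.776], [-0.002, -0.876, -0.483, 0.586], [0.0, 0.0, 0.0, 1.0]] 461.00773810359397
wrist [[1.0, 0.0, -0.001, 0.55], [0.0, -0.959, -0.284, 0.083], [-0.001, 0.284, -0.959, 0.384], [0.0, 0.0, 0.0, 1.0]] 287.54167248496356
```

View pics/scene0.png

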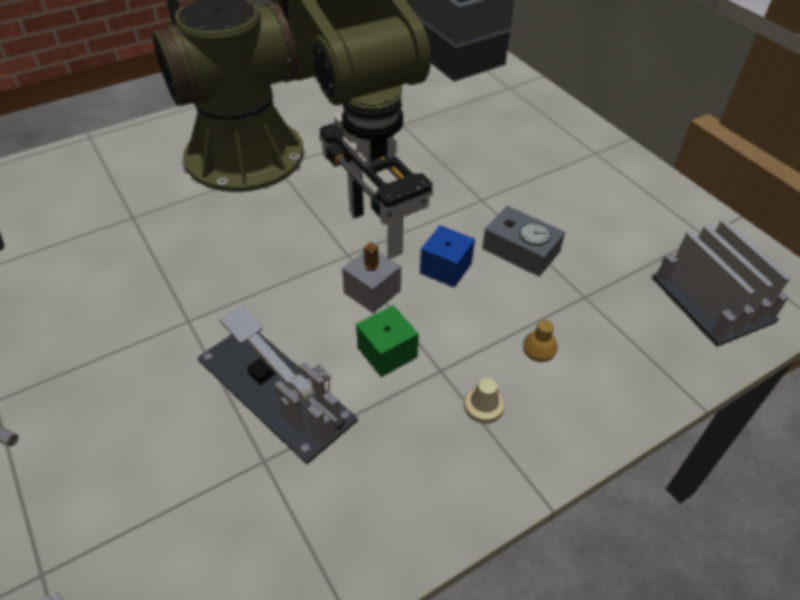

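View pics/side0.png

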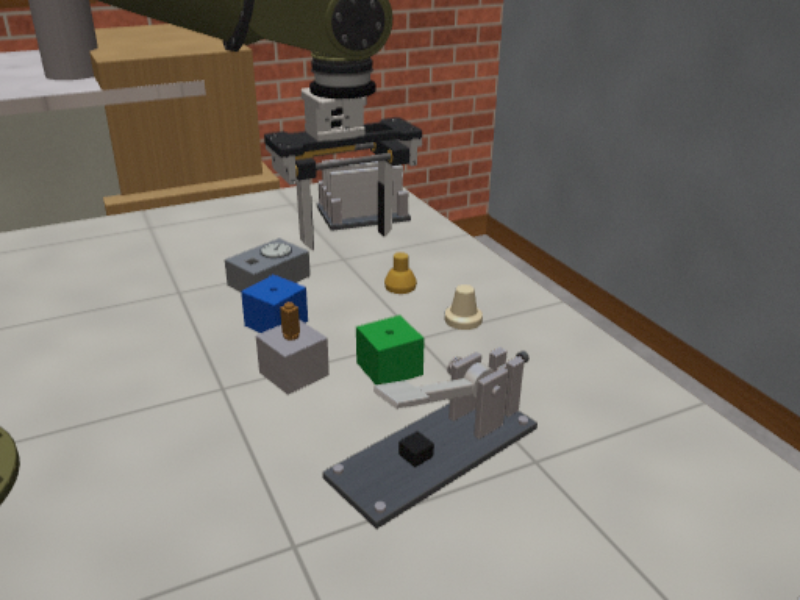

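The scene view shows the bronze pin in the grey steel block at (371,255). The blue (447,255) and green (387,340) blocks are look-alikes, and empty. The gauge is at (523,240) with its well at (509,223), and the tensioner paddle is at (241,323). The grey block is the one, since it holds the bronze pin. I'll measure these and check an enlarged crop.

```bash
cat > m.py <<'E'
from h import *
W={n:np.load('pics/W_%s.npy'%n) for n in('scene','side','wrist')}
def near(n,u,v,r,lo,hi):
    u,v=u*.64,v*.64; A=W[n][int(v-r):int(v+r)+1,int(u-r):int(u+r)+1].reshape(-1,3)
    return A[(A[:,2]>lo)&(A[:,2]<hi)]
def rect(n,u,v,r,lo,hi,tag):
    A=near(n,u,v,r,lo,hi)
    (c,s,a)=cv2.minAreaRect((A[:,:2]*1000).astype(np.float32)); print(tag,n,len(A),'c',np.round(c,1),'s',np.round(s,1),'ang',round(a,1),'z',np.nanmedian(A[:,2]).round(4))
for n,b,p,g in(('scene',(371,272),(371,257),(523,240)),('side',(293,345),(290,320),(268,262))):
    rect(n,*b,24,.056,.066,'block'); rect(n,*p,20,.075,.115,'pin'); rect(n,*p,20,.1,.115,'pincap'); rect(n,*g,34,.045,.053,'gauge')
rect('scene',241,323,14,.09,.14,'paddle');rect('side',400,393,22,.1,.14,'paddle')
rect('scene',278,380,60,.008,.014,'base');rect('side',430,450,85,.008,.0135,'base')
for n,u,v in(('scene',509,223),('side',251,262),('scene',537,233),('side',276,250),('scene',241,323),('side',400,393)):
    print(n,u,v,np.nanmedian(near(n,u,v,1,-1,1),0).round(4))
z=np.load('pics/scene.npz')['im'];y=np.load('pics/side.npz')['im']
a=cv2.resize(z[115:245,120:370],(800,416),interpolation=2)
b=cv2.resize(y[140:250,130:290],(400,275),interpolation=2)
o=np.zeros((600,800,3),np.uint8);o[:325]=cv2.resize(a,(800,325));o[325:,:400]=b
w=np.load('pics/wrist.npz')['im'];o[325:,400:767]=cv2.resize(w,(367,275))
cv2.imwrite('pics/crop1.png',o)
E
python3 m.py
```

```text
block scene 464 c [510.9  32.7] s [137.5  80.5] ang 6.2 z 0.0601
pin scene 118 c [479.4  28.2] s [22.3 18.4] ang 21.0 z 0.0974
pincap scene 50 c [479.3  28.1] s [19.4 17.8] ang 22.7 z 0.1072
gauge scene 770 c [543.1 291.2] s [124.9 139.3] ang 27.6 z 0.0483
block side 554 c [466.2  58.1] s [ 71.6 129.7] ang 17.8 z 0.0609
pin side 197 c [475.3  31.2] s [22.  21.2] ang 26.3 z 0.0957
pincap side 78 c [474.3  30.2] s [17.2 20.4] ang 25.6 z 0.1066
gauge side 675 c [523.3 250.6] s [257.5 141. ] ang 86.2 z 0.049
paddle scene 437 c [ 536.4 -209.7] s [66.3 41.2] ang 13.8 z 0.1138
paddle side 467 c [ 534.3 -207.8] s [71.7 41.6] ang 14.3 z 0.1164
base scene 1905 c [ 559.  -120.3] s [261.6 263.9] ang 14.5 z 0.0104
base side 4110 c [595.4 -89.6] s [437.3 292.1] ang 73.3 z 0.0112
scene 509 223 [0.4912 0.3103 0.0381]
side 251 262 [0.4973 0.3177 0.0419]
scene 537 233 [0.5515 0.3259 0.0519]
side 276 250 [0.5427 0.3199 0.0535]
scene 241 323 [ 0.5263 -0.2113  0.1149]
side 400 393 [ 0.52   -0.2143  0.1183]
```

View pics/crop1.png

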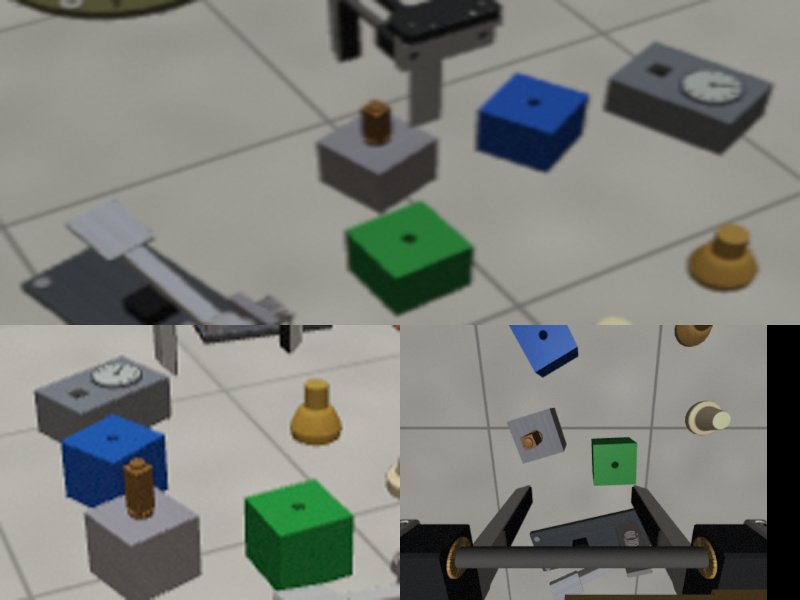

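The crop confirms it: the grey block holds the bronze pin, and the blue and green ones are empty. Now tighter fits.

```bash
cat > m2.py <<'E'
from h import *
def fit(n,c,R,lo,hi,tag):
    A=np.load('pics/W_%s.npy'%n).reshape(-1,3); A=A[np.isfinite(A[:,0])]
    A=A[(A[:,2]>lo)&(A[:,2]<hi)&(np.hypot(A[:,0]-c[0],A[:,1]-c[1])<R)]
    if len(A)<15: return
    (q,s,a)=cv2.minAreaRect((A[:,:2]*1000).astype(np.float32)); print(tag,n,len(A),'c',np.round(q,1),'s',np.round(s,1),'ang',round(a,1),'z',np.median(A[:,2]).round(4))
if __name__=='__main__':
  for n in('scene','side','wrist'):
    fit(n,(.477,.03),.05,.059,.066,'block')
    fit(n,(.477,.03),.03,.075,.103,'grip')
    fit(n,(.477,.03),.03,.104,.12,'top')
    fit(n,(.525,.318),.085,.046,.0515,'gauge')
    fit(n,(.525,.318),.085,.03,.0515,'gauge2')
    fit(n,(.495,.314),.02,.036,.0445,'well')
    fit(n,(.59,-.195),.17,.008,.0135,'base')
    fit(n,(.53,-.21),.05,.09,.14,'paddle')
    fit(n,(.65,-.18),.07,.07,.1,'cheeks')
E
python3 m2.py
```

```text
block scene 322 c [479.6  28.5] s [71.9 70.9] ang 17.2 z 0.0606
grip scene 76 c [483.3  25.7] s [23.1 15.5] ang 58.5 z 0.0894
top scene 37 c [481.1  29.1] s [14.6 17.6] ang 19.8 z 0.109
gauge scene 628 c [531.5 314.5] s [121.5  84.1] ang 22.9 z 0.0483
gauge2 scene 951 c [530.7 314.6] s [122.5  86. ] ang 22.4 z 0.0473
well scene 26 c [495.1 314.3] s [17.7 31.8] ang 12.6 z 0.0408
base scene 1858 c [ 567.7 -153.9] s [261.6 194.5] ang 14.5 z 0.0103
paddle scene 493 c [ 541.4 -208.5] s [76.6 41.2] ang 13.8 z 0.1126
cheeks scene 986 c [ 649.7 -176.2] s [ 77.2 127.5] ang 81.5 z 0.0861
block side 495 c [474.3  31.9] s [71.5 74.7] ang 16.8 z 0.0611
grip side 134 c [473.6  26.5] s [16.9 24.2] ang 73.1 z 0.0883
top side 57 c [474.4  30.1] s [17.2 20.1] ang 25.7 z 0.1077
gauge side 489 c [526.3 317.8] s [124.3  85.8] ang 22.6 z 0.0488
gauge2 side 783 c [526.1 317.3] s [126.1  86.5] ang 23.4 z 0.0477
base side 3992 c [ 560.9 -141.6] s [261.  216.5] ang 14.4 z 0.0113
paddle side 530 c [ 538.7 -206.7] s [80.8 41.6] ang 14.3 z 0.1152
cheeks side 1125 c [ 650.5 -176.7] s [ 76.5 130. ] ang 79.5 z 0.0862
block wrist 3319 c [477.6  32.1] s [70.6 70.2] ang 16.7 z 0.0616
grip wrist 141 c [480.9  37.8] s [12.  24.2] ang 62.4 z 0.0894
top wrist 351 c [477.9  32.5] s [18.  17.9] ang 19.7 z 0.1085
base wrist 4162 c [ 567.8 -197.5] s [239.2 100.6] ang 15.1 z 0.0119
paddle wrist 1672 c [ 540.5 -204.9] s [76.9 40.8] ang 14.4 z 0.1138
cheeks wrist 858 c [ 621.8 -175.3] s [87.4 73.1] ang 14.3 z 0.0896
```

The rows are not in the units I measure in: shifts go in shares of 400 mm and turns go in shares of 2 pi rad. I convert before sending: -72 mm / 400 = -0.18, 70 mm / 400 = 0.175, -0.344 rad / 6.2832 = -0.0547.

arm_command:
  plan:
    - [[0.04,-0.09,0.05,0,0,-0.0223,-1],[0.08,-0.18,0.1,0,0,-0.0446,-1],[0.08,-0.18,0.15,0,0,-0.0547,-1],[0.08,-0.18,0.175,0,0,-0.0547,-1],[0.08,-0.18,0.175,0,0,-0.0547,-1],[0.08,-0.18,0.175,0,0,-0.0547,-1]]
  squeeze: 50

```text
time_s: 0.75
ee_pos: [0.4787, 0.0318, 0.136]
eef_rot: [3.141, 0.0, 1.913]
force: [-1.2, 0.3, 0.5]
grip_width: 0.0939
grip_force: 0.0
```

```bash
python3 - <<'E'
from h import *; from m2 import fit
o=ctrl.get_obs();print(o['time_s'],o['ee_pos'],o['eef_rot'],o['joint_vel'].max())
im,d,i=cap('wrist');np.save('pics/W_wrist.npy',cloud(d,i));cv2.imwrite('pics/w1.png',im)
n='wrist'
fit(n,(.477,.03),.05,.059,.066,'block')
fit(n,(.477,.03),.02,.100,.12,'top')
fit(n,(.525,.318),.085,.046,.0515,'gauge')
E
```

```text
0.75 [0.47871883 0.03177082 0.13598459] [3.14112186e+00 1.92864944e-04 1.91273693e+00] 0.0006768029781068689
block wrist 4635 c [477.8  32.3] s [70.1 70.9] ang 16.5 z 0.0617
top wrist 565 c [477.6  32.8] s [17.2 18.3] ang 19.6 z 0.1082
```

View pics/w1.png

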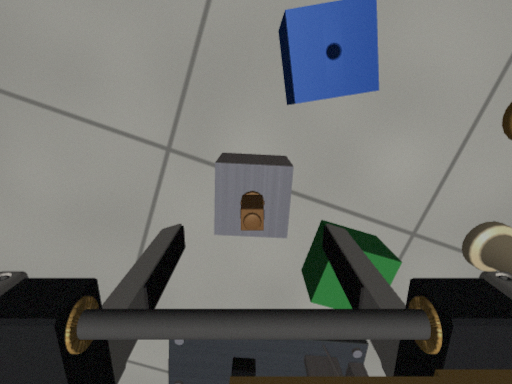

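The wrist view shows the pin at (252,215), square and centred between the open fingers, which point past it on both sides. Descending to grip.

Converted, 65 mm / 400 = 0.1625, 55 mm / 400 = 0.1375.

arm_command:
  plan:
    - [[0.0025,-0.0025,0.075,0,0,0,-1],[0.0025,-0.0025,0.1375,0,0,0,-1],[0.0025,-0.0025,0.1625,0,0,0,-1],[0.0025,-0.0025,0.1625,0,0,0,-1],[0.0025,-0.0025,0.1625,0,0,0,1],[0.0025,-0.0025,0.1625,0,0,0,1],[0.0025,-0.0025,0.1625,0,0,0,1],[0.0025,-0.0025,0.1625,0,0,0,1],[0.0025,-0.0025,0.1625,0,0,0,1],[0.0025,-0.0025,0.1625,0,0,0,1],[0.0025,-0.0025,0.1625,0,0,0,1],[0.0025,-0.0025,0.1625,0,0,0,1]]
  squeeze: 50

```text
time_s: 2.0
ee_pos: [0.4767, 0.0326, 0.0704]
eef_rot: [-3.142, -0.0, 1.915]
force: [-0.3, -0.2, 0.5]
grip_width: 0.0331
grip_force: 0.0
```

arm_command:
  plan:
    - [[0,0,0,0,0,0,1],[0,0,0,0,0,0,1],[0,0,0,0,0,0,1],[0,0,0,0,0,0,1],[0,0,0,0,0,0,1]]

```text
time_s: 2.5
ee_pos: [0.4767, 0.0326, 0.0704]
eef_rot: [3.142, -0.0, 1.915]
force: [0.0, -0.2, -1.6]
grip_width: 0.0177
grip_force: 50.0
```

Converted, -130 mm / 400 = -0.325, -100 mm / 400 = -0.25.

arm_command:
  plan:
    - [[0,0,-0.03,0,0,0,1],[0,0,-0.075,0,0,0,1],[0,0,-0.125,0,0,0,1],[0,0,-0.175,0,0,0,1],[0,0,-0.25,0,0,0,1],[0,0,-0.325,0,0,0,1],[0,0,-0.325,0,0,0,1],[0,0,-0.325,0,0,0,1]]

```text
time_s: 3.3
ee_pos: [0.4766, 0.0326, 0.2009]
eef_rot: [3.141, 0.0, 1.915]
force: [0.1, -0.5, -1.1]
grip_width: 0.0174
grip_force: 50.0
```

Converted, 138 mm / 400 = 0.345, 110 mm / 400 = 0.275.

arm_command:
  plan:
    - [[0.0875,0.07,0,0,0,0,1],[0.175,0.14,0,0,0,0,1],[0.2625,0.21,0,0,0,0,1],[0.345,0.275,0,0,0,0,1],[0.345,0.275,0,0,0,0,1],[0.345,0.275,0,0,0,0,1],[0.345,0.275,0,0,0,0,1],[0.345,0.275,0,0,0,0,1]]

```text
time_s: 4.1
ee_pos: [0.5336, 0.1986, 0.2003]
eef_rot: [-3.141, 0.0, 1.914]
force: [0.4, 0.3, -1.1]
grip_width: 0.0177
grip_force: 50.0
```

```bash
python3 - <<'E'
from h import *; from m2 import fit
o=ctrl.get_obs();print(o['time_s'],o['ee_pos'],o['eef_rot'],abs(o['joint_vel']).max())
im,d,i=cap('wrist');W=cloud(d,i);np.save('pics/W_wrist.npy',W);cv2.imwrite('pics/w2.png',cv2.resize(im,(800,600)))
im2,d2,i2=cap('side')
n='wrist'
fit(n,(.527,.316),.085,.046,.0515,'gauge')
fit(n,(.495,.31),.03,.036,.0455,'well')
# dark blob: pixels
g=im.max(2); m=(np.hypot(W[...,0]-.5,W[...,1]-.31)<.05)&(W[...,2]>.03)&(W[...,2]<.0465)
print(m.sum(),np.nanmean(W[m],0))
c=cv2.resize(im2[100:280,80:330],(800,576));cv2.imwrite('pics/s2.png',c)
E
```

```text
4.1 [0.53357965 0.19859176 0.20033473] [-3.14123446e+00  7.99738326e-05  1.91356709e+00] 0.006891887146968573
gauge wrist 6356 c [529.5 318.4] s [120.4  80.3] ang 22.1 z 0.0496
well wrist 176 c [500.1 306.8] s [17.9 18.3] ang 22.4 z 0.0413
198 [0.49962827 0.30727428 0.04097884]
```

View pics/w2.png

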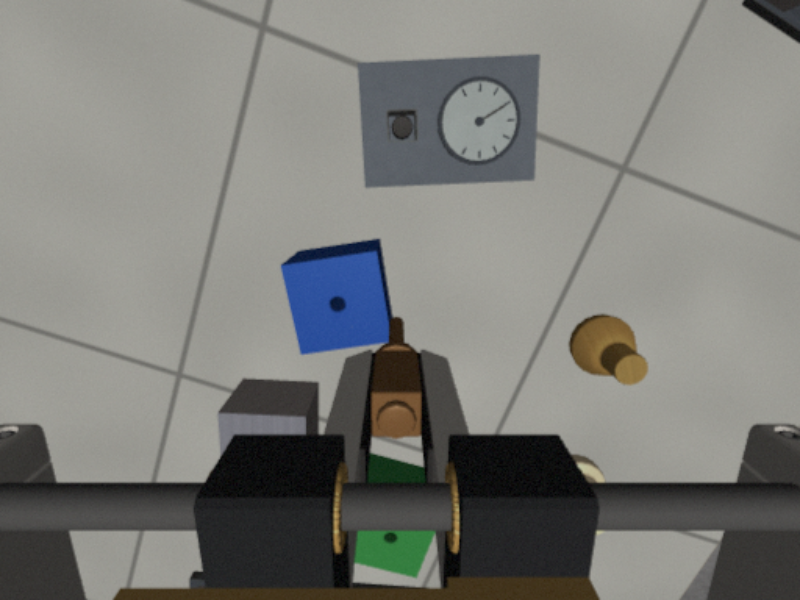

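The well with the black button is at (402,125), next to the dial at (478,120). The pin is held straight, with its tip at (397,325).

Converted, 113 mm / 400 = 0.2825, 4.5 mm / 400 = 0.0113.

arm_command:
  plan:
    - [[0.0875,0.005,0,0,0,0,1],[0.1875,0.0075,0,0,0,0,1],[0.2825,0.0113,0.05,0,0,0,1],[0.2825,0.0113,0.125,0,0,0,1],[0.2825,0.0113,0.1875,0,0,0,1],[0.2825,0.0113,0.1875,0,0,0,1],[0.2825,0.0113,0.1875,0,0,0,1],[0.2825,0.0113,0.1875,0,0,0,1]]

```text
time_s: 5.0
ee_pos: [0.5007, 0.3075, 0.1273]
eef_rot: [3.139, -0.0, 1.914]
force: [-0.2, 1.5, -1.2]
grip_width: 0.0179
grip_force: 50.0
```

```bash
python3 - <<'E'
from h import *
o=ctrl.get_obs();print(o['time_s'],o['ee_pos'],o['force'])
im,d,i=cap('side');im2,d2,i2=cap('scene')
def px(i,p):
    q=i['world_to_cam']@np.r_[p,1];return (int(i['fx']*q[0]/q[2]+i['cx']),int(i['fy']*q[1]/q[2]+i['cy']))
p=o['ee_pos']-[0,0,.0634]
out=[]
for a,b in((im,i),(im2,i2)):
    u,v=px(b,p);print(u,v)
    c=cv2.resize(a[v-50:v+50,u-50:u+50],(400,400),interpolation=2);out.append(c)
cv2.imwrite('pics/c3.png',np.hstack(out))
E
```

```text
5.0 [0.50068409 0.30751092 0.12728892] [-0.17913416  1.45109427 -1.19720842]
161 160
327 137
```

View pics/c3.png

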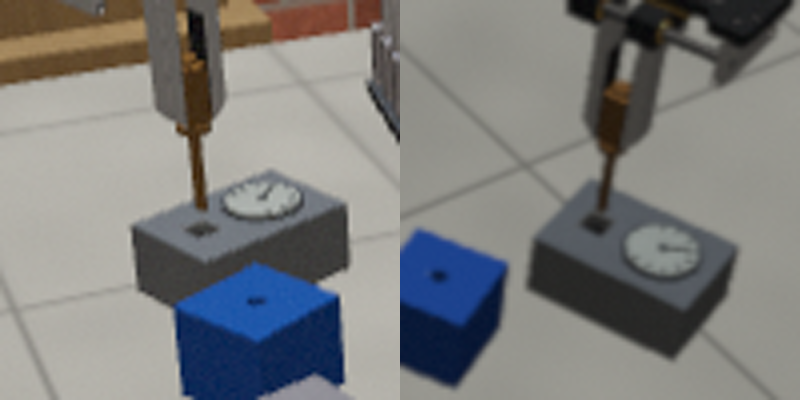

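Tip hovers right above the well (left (200,210) vs (203,230)). Pressing gradually.

Converted, 26 mm / 400 = 0.065, 24 mm / 400 = 0.06.

arm_command:
  plan:
    - [[-0.0025,-0.0025,0.02,0,0,0,1],[-0.0025,-0.0025,0.04,0,0,0,1],[-0.0025,-0.0025,0.0525,0,0,0,1],[-0.0025,-0.0025,0.06,0,0,0,1],[-0.0025,-0.0025,0.065,0,0,0,1],[-0.0025,-0.0025,0.065,0,0,0,1]]

```text
time_s: 5.7
ee_pos: [0.4992, 0.3062, 0.1002]
eef_rot: [-3.141, 0.0, 1.915]
force: [-5.3, -3.6, 8.7]
grip_width: 0.0178
grip_force: 50.0
```

arm_command:
  plan:
    - [[0,0,0,0,0,0,1],[0,0,0,0,0,0,1],[0,0,0,0,0,0,1],[0,0,0,0,0,0,1]]

```text
time_s: 6.1
ee_pos: [0.4992, 0.3061, 0.1002]
eef_rot: [-3.141, 0.0, 1.915]
force: [-4.3, -2.5, 10.1]
grip_width: 0.0178
grip_force: 50.0
```

```bash
python3 - <<'E'
from h import *
o=ctrl.get_obs();print(o['time_s'],o['ee_pos'],o['force'])
E
```

```text
6.1 [0.49916009 0.30614053 0.1002355 ] [-4.2517798  -2.51852147 10.05562751]
```

Converted, -360 mm / 400 = -0.9, -120 mm / 400 = -0.3.

arm_command:
  plan:
    - [[0,0,-0.025,0,0,0,1],[0,0,-0.1,0,0,0,1],[0,0,-0.2,0,0,0,1],[-0.1,-0.025,-0.25,0,0,0,1],[-0.2,-0.05,-0.3,0,0,0,1],[-0.3,-0.075,-0.3,0,0,0,1],[-0.4,-0.1,-0.3,0,0,0,1],[-0.5,-0.125,-0.3,0,0,0,1],[-0.6,-0.15,-0.3,0,0,0,1],[-0.7,-0.175,-0.3,0,0,0,1],[-0.8,-0.2,-0.3,0,0,0,1],[-0.9,-0.225,-0.3,0,0,0,1]]

```text
time_s: 7.3
ee_pos: [0.5359, -0.0647, 0.22]
eef_rot: [3.141, 0.0, 1.915]
force: [0.5, 0.8, -1.7]
grip_width: 0.0173
grip_force: 50.0
```

Converted, -240 mm / 400 = -0.6, -200 mm / 400 = -0.5.

arm_command:
  plan:
    - [[-0.1,-0.025,0,0,0,0,1],[-0.2,-0.05,0,0,0,0,1],[-0.3,-0.075,0,0,0,0,1],[-0.4,-0.1,0,0,0,0,1],[-0.5,-0.125,0,0,0,0,1],[-0.6,-0.15,0,0,0,0,1],[-0.6,-0.15,0,0,0,0,1],[-0.6,-0.15,0,0,0,0,1],[-0.6,-0.15,0,0,0,0,1],[-0.6,-0.15,0,0,0,0,1]]

```text
time_s: 8.3
ee_pos: [0.5606, -0.3081, 0.2199]
eef_rot: [3.141, 0.0, 1.916]
force: [1.1, 0.4, -1.5]
grip_width: 0.0177
grip_force: 50.0
```

```bash
python3 - <<'E'
from h import *; from m2 import fit
o=ctrl.get_obs();print(o['time_s'],o['ee_pos'],o['eef_rot'],o['force'])
im,d,i=cap('wrist');np.save('pics/W_wrist.npy',cloud(d,i));cv2.imwrite('pics/w4.png',im)
for n in('wrist','scene','side'):
    fit(n,(.59,-.195),.17,.008,.0135,'base')
    A=np.load('pics/W_%s.npy'%n).reshape(-1,3);A=A[np.isfinite(A[:,0])]
    A=A[(A[:,2]>.08)&(A[:,2]<.13)&(np.hypot(A[:,0]-.527,A[:,1]+.212)<.06)]
    t=np.radians(14.5);c,s=np.cos(t),np.sin(t)
    X=A[:,0]*c+A[:,1]*s;Y=-A[:,0]*s+A[:,1]*c
    x0=np.percentile(X,.5);b=X<x0+.04;y0,y1=np.percentile(Y[b],[.5,99.5])
    k=np.polyfit(X[b],A[b,2],1);xc=x0+.023;yc=(y0+y1)/2
    print(n,len(A),'end',x0,'w',y1-y0,'slope',k[0],'zc',np.polyval(k,xc),'ctr',xc*c-yc*s,xc*s+yc*c)
E
```

```text
8.3 [ 0.56063766 -0.30811445  0.21988179] [3.14124458e+00 2.40250079e-04 1.91606065e+00] [ 1.14067274  0.37071226 -1.49573259]
base wrist 9573 c [ 577.3 -196.4] s [259.3 100.3] ang 14.3 z 0.0116
wrist 3029 end 0.43245281750943815 w 0.039534430952100796 slope -0.2903282585664453 zc 0.11729866405116554 ctr 0.5246755505694967 -0.20972353178445904
base scene 1858 c [ 567.7 -153.9] s [261.6 194.5] ang 14.5 z 0.0103
scene 525 end 0.4343954114841588 w 0.040246613350327365 slope -0.3060959739234892 zc 0.1151093430002775 ctr 0.5273482360706725 -0.21229945708309114
base side 3992 c [ 560.9 -141.6] s [261.  216.5] ang 14.4 z 0.0113
side 576 end 0.4295352078763743 w 0.04061233804614778 slope -0.2572209445043906 zc 0.11622733760430147 ctr 0.5218869570788287 -0.21059356701719473
```

View pics/w4.png

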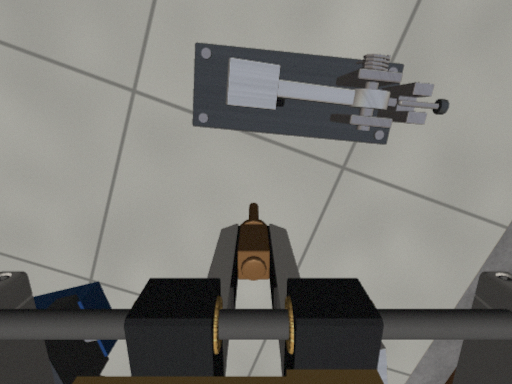

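The view shows the paddle at (253,84), the pivot at (372,98) and the pin tip at (253,208).

Converted, 105 mm / 400 = 0.2625, -3.5 mm / 400 = -0.0088.

arm_command:
  plan:
    - [[0.1,-0.0025,0,0,0,0,1],[0.2,-0.0075,0,0,0,0,1],[0.2625,-0.0088,0,0,0,0,1],[0.2625,-0.0088,0.0375,0,0,0,1],[0.2625,-0.0088,0.07,0,0,0,1],[0.2625,-0.0088,0.075,0,0,0,1],[0.2625,-0.0088,0.075,0,0,0,1],[0.2625,-0.0088,0.075,0,0,0,1]]

```text
time_s: 9.15
ee_pos: [0.5219, -0.2119, 0.1898]
eef_rot: [3.141, 0.0, 1.914]
force: [-0.2, 0.1, -1.1]
grip_width: 0.0178
grip_force: 50.0
```

```bash
python3 - <<'E'
from h import *
o=ctrl.get_obs();print(o['time_s'],o['ee_pos'],o['force'])
im,d,i=cap('side');im2,d2,i2=cap('scene')
def px(i,p):
    q=i['world_to_cam']@np.r_[p,1];return (int(i['fx']*q[0]/q[2]+i['cx']),int(i['fy']*q[1]/q[2]+i['cy']))
p=o['ee_pos']-[0,0,.0634]
out=[]
for a,b in((im,i),(im2,i2)):
    u,v=px(b,p);print(u,v)
    c=cv2.resize(a[v-50:v+50,u-50:u+50],(400,400),interpolation=2);out.append(c)
cv2.imwrite('pics/c5.png',np.hstack(out))
E
```

```text
9.15 [ 0.52188111 -0.2118871   0.18975944] [-0.2411308   0.06498942 -1.12827222]
256 245
152 201
```

View pics/c5.png

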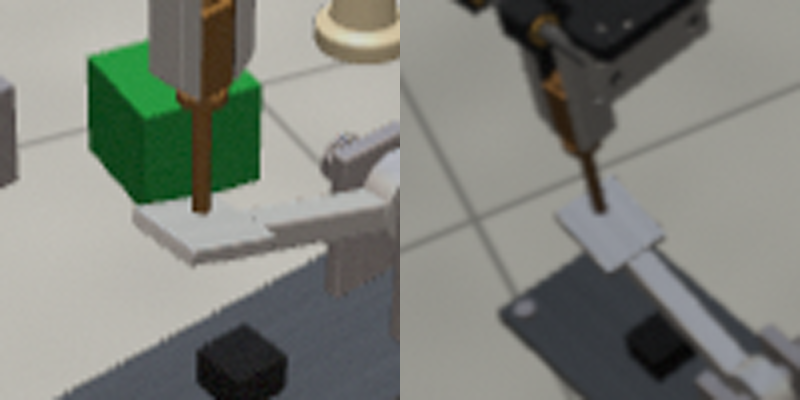

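Tip is about 8 mm above the paddle, well centred. Pushing down in stages.

arm_command:
  plan:
    - [[0,0,0.01,0,0,0,1],[0,0,0.02,0,0,0,1],[0,0,0.03,0,0,0,1],[0,0,0.04,0,0,0,1],[0,0,0.0525,0,0,0,1],[0,0,0.065,0,0,0,1],[0,0,0.0775,0,0,0,1],[0,0,0.09,0,0,0,1],[0,0,0.1,0,0,0,1],[0,0,0.1,0,0,0,1]]

```text
time_s: 10.25
ee_pos: [0.5216, -0.2118, 0.1494]
eef_rot: [-3.141, 0.001, 1.915]
force: [-2.5, -0.7, 6.0]
grip_width: 0.0177
grip_force: 50.0
```

Converted, 26 mm / 400 = 0.065, 24 mm / 400 = 0.06.

arm_command:
  plan:
    - [[0,0,0.0125,0,0,0,1],[0,0,0.025,0,0,0,1],[0,0,0.0375,0,0,0,1],[0,0,0.05,0,0,0,1],[0,0,0.06,0,0,0,1],[0,0,0.065,0,0,0,1],[0,0,0.065,0,0,0,1],[0,0,0.065,0,0,0,1],[0,0,0.065,0,0,0,1]]

```text
time_s: 11.15
ee_pos: [0.5221, -0.2118, 0.1242]
eef_rot: [3.14, 0.001, 1.915]
force: [-0.7, 0.0, 8.3]
grip_width: 0.0174
grip_force: 50.0
```

```bash
python3 - <<'E'
from h import *
o=ctrl.get_obs();print(o['time_s'],o['ee_pos'],o['force'])
im,d,i=cap('side');im2,d2,i2=cap('scene')
t=np.radians(14.5);c,s=np.cos(t),np.sin(t)
for n,dd,ii in(('side',d,i),('scene',d2,i2)):
    A=cloud(dd,ii).reshape(-1,3);A=A[np.isfinite(A[:,0])]
    X=A[:,0]*c+A[:,1]*s;Y=-A[:,0]*s+A[:,1]*c
    x=.522*c-.21*s;y=-.522*s-.21*c
    b=(abs(Y-y)<.019)&(X>x-.03)&(X<x+.018)&(A[:,2]>.03)&(A[:,2]<.075)&(np.hypot(X-x,Y-y)>.008)
    k=np.polyfit(X[b],A[b,2],1);print(n,b.sum(),'angle',.3+np.arctan(k[0]),'z',np.polyval(k,x-.003),np.median(A[b,2]))
def px(i,p):
    q=i['world_to_cam']@np.r_[p,1];return (int(i['fx']*q[0]/q[2]+i['cx']),int(i['fy']*q[1]/q[2]+i['cy']))
p=o['ee_pos']-[0,0,.0634]
out=[]
for a,b in((im,i),(im2,i2)):
    u,v=px(b,p)
    out.append(cv2.resize(a[v-50:v+50,u-50:u+50],(400,400),interpolation=2))
cv2.imwrite('pics/c6.png',np.hstack(out))
E
```

```text
11.15 [ 0.52213753 -0.2118021   0.12420009] [-0.73033517  0.019812    8.34146961]
side 417 angle 0.27824060406015616 z 0.05677188257627215 0.05840536077961467
scene 159 angle 0.3405386529463542 z 0.05769265759317581 0.05837070791548027
```

View pics/c6.png

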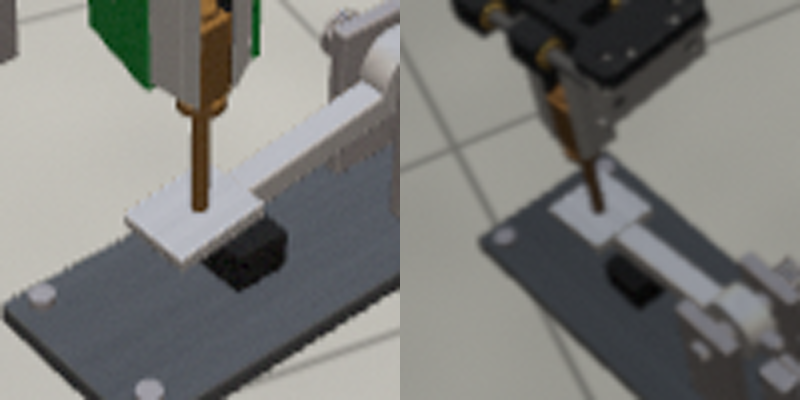

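The tip sits mid-paddle. Paddle height of 58–61 mm puts the arm near 0.44 rad, and the 9.5 N push fits the spring alone. The click (70 mm) and the stop (47 mm) are both about 10 mm away, and the fingers are clear.

```bash
python3 -c "
from station import ctrl
print(ctrl.hand_in())"
```

```text
the job is handed in; nothing more can be done
None
```

The job is handed in: I pressed the zero button fully down with the pin, and the pin now holds the tensioner arm at about 0.44 rad, past the click and short of the stop (judged from force and height; the joints can't be read directly).

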